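# Nudge the lamp plate onto its locating pins

### The job

The yellow lamp mounting plate has been laid loosely on the assembly fixture and is riding up on the two locating pins. Without picking it up, push it with the fingertips towards the guide rail and sideways along the rail until both its holes drop over the pins and it lies flat and still on the fixture, then take the hand away. Leave everything else on and around the fixture where it stands.

Things in the scene. Friction and masses are not known exactly. Their poses are not given: they have to be found in the camera images.
- plate: Loose yellow mounting plate, 160 (its x) x 240 (its y) x 5 mm, about 0.5 kg, smooth underside; origin at the centre of the underside, z up. On top: black terminal block 22 x 66 x 16 mm at x = +40, y = 0 mm; brass stud 14 mm high at x = -10, y = 95 mm. It slides with a few newtons. Lifting or tipping it up is not allowed.
- near_edge (a point): middle of the plate's near (-x) edge, at half thickness, 80 mm from its centre. At the start the plate lies 15 to 40 mm too far to the fixture's -x side, up to 50 mm to the left or right and up to 0.15 rad askew; its far edge lies on the base and its near part rides on the two pins, so its near edge stands 11 to 14 mm above the base (tilt about 0.08 rad)
- hole_right (a point): centre of the plate's right locating hole (round, 12 mm across), on the underside at x = -52, y = -65 mm of the plate
- hole_left (a point): centre of the plate's left locating hole (a slot, 12 mm in the plate's x and 16 mm in its y), on the underside at x = -52, y = +65 mm of the plate
- fixture: Fixed assembly fixture: flat aluminium base 15 mm thick, from x = -140 to +135 mm and y = -200 to +200 mm. Origin on the bench (z = 0) under the point where the plate's centre belongs: seated, plate and fixture have the same x, y and yaw and the plate lies flat on the base's top. Two open toggle clamps with red handles (y = +-80, x = 90 to 215 mm, 101 mm high) are fixed and not used.
- rail (a point): middle of the near face of the dark steel guide rail, at its foot, x = +81 mm of the fixture. The rail runs along the fixture's y, 240 mm long and 18 mm high above the base. The seated plate's far edge is 1 mm short of it, so a plate pushed against it is square and need only be slid along it (holes have 2 mm of play round the pins); seated, its sides are level with the rail's ends
- seat (a point): point on the fixture base's top face, 15 mm above the fixture's origin, same axes
- pin_right (a point): foot of the right locating pin, on the fixture's top face at x = -52, y = -65 mm of the fixture: a fixed steel pin 8 mm across, 8 mm high, tapered at the tip; it enters the round hole
- pin_left (a point): foot of the left locating pin, at x = -52, y = +65 mm of the fixture, the same shape; it enters the slot
- driver: grey and black cordless driver lying on its side on the bench at the left, about 215 x 215 mm, 64 mm high; origin under its middle
- plate_stack: stack of four more yellow plates, 160 x 240 x 20 mm; not part of the job; origin at the centre of its underside
- lamp_cap: yellow round lamp cap, open cup 120 mm across, 45 mm high; origin at the centre of its underside
- board: green circuit board with components, 75 x 110 mm, about 33 mm high; origin at the centre of its underside
- screw_tin: small steel tin of screws, 76 mm across, 28 mm high; origin at the centre of its underside
- screwdriver: screwdriver lying on the bench to the left; origin under its middle
- standoff_left: brass standoff, 12 mm across, 30 mm high, standing loose on the fixture base near its far left corner, beyond the left end of the guide rail; origin at its foot
- standoff_right: the same, near the far right corner of the fixture base

How it is judged:
At the end, for the whole second after the job is handed in: Both pins stand in their holes (round hole within 3.5 mm of its pin, slot within 6 mm), the plate lies flat on the fixture (underside within 2 mm of the base's top, within 0.015 rad of level) and is at rest (horizontal distance between hole_right and pin_right below 0.0035 m and horizontal distance between hole_left and pin_left below 0.006 m and z of plate in the frame of seat between -0.002 and 0.002 m and angle between the z axis of plate and the z axis of fixture, either way round below 0.015 rad and linear speed of plate below 0.01 m/s and angular speed of plate below 0.05 rad/s); the robot touches nothing.
It fails at once if the plate is lifted or carried (its middle more than 18 mm above the fixture's surface) (z of plate in the frame of seat above 0.018 m).
It fails at once if the plate is tipped up (more than 0.2 rad from level) (angle between plate's own z axis and vertical above 0.2 rad).
It fails at once if another thing on or beside the fixture is disturbed (moved more than 15 mm) (distance of any of driver, plate_stack, lamp_cap, board, screw_tin, screwdriver, standoff_left, standoff_right from where it was at the start of the episode above 0.015 m).
It also fails if it takes over 45 s, if anything falls off the work surface, if the arm or the gripper's body presses on something with over 40 N, if the wrist force passes 120 N, or if a joint passes its speed limit or range.

### The arm

A 6-joint arm with a two-finger parallel gripper is mounted at the origin on the work surface. World frame = base frame: x ahead of the robot, y to its left, z up, the work surface at z = 0. Lengths are in m, angles in rad, forces in N, time in s.
With the tool pointing down it reaches from about 0.35 to 0.85 m from the base axis. Payload 8.1 kg.
Tool frame: the origin (TCP) lies on the front face of the gripper's body, between the roots of the fingers; the fingertips stand 84 mm ahead of it and the grasp point (between the pads) lies 65 mm ahead of it; x points along the fingers, y is the direction in which the jaws open and shut, and the axes are right-handed (so a half turn about x gives the same grasp; the last joint's range is limited). The gripper opens to 93 mm and grips with 3 to 60 N. Pads are 15 mm wide; open, the fingers measure 128 mm over their backs; the gripper's body (75 mm by 188 mm) begins 65 mm behind the grasp point.
Start: joints at [1.157, 0.13, 1.488, -0, 1.523, -0.085], TCP at [0.194, 0.568, 0.303] pointing down, gripper open.
Joint ranges: [-2.96, 2.96], [-0.89, 2.26], [0.02, 2.5], [-1.34, 4.48], [0, 2.73], [-2.66, 2.66]. Speed limits (rad/s): [2.39, 2.39, 2.79, 3.14, 3.14, 3.14].

### API

Orientations are given as a rotation vector (axis times angle).
In Python, from plant import telemetry, read_camera, camera_params, robot gives the robot as it stands.
- The arm moves only by the tool step_arm, never from a script. Its argument "commands" is a list of rows, each an object with "xyz": the shift along the tool's x, y, z in mm, a list of three; "turn": the turn, a rotation vector about the tool's x, y, z in rad, a list of three; "grip": the finger opening in mm, from 0 to 93. In form: [{"xyz": [dx, dy, dz], "turn": [ax, ay, az], "grip": grip}, ...]. A call has 1 to 12 rows; each row is the pose to reach, as a shift and turn from the pose commanded when the call began, along the tool's axes at that moment; what a row does not reach only later rows make up. A row lasts 1/8 s, in which the tool goes at most 62.5 mm and 10.7 degrees, less where a joint would pass 70% of its speed; a pose out of reach is approached as far as the arm can. A call with a gripper value outside its range is refused whole. The fingers move at their own pace and stop on an object; "force" is the grip in N (left out, the last holds). Time passes only in rows, so rows that repeat a pose let the fingers close. It gives the time, the measured TCP pose, the force and the opening at its end, in the units of the state.
- telemetry.read_state(): the state, without advancing time (a new reading comes with each control period).
- read_camera(name): name is "scene" or "top" or "wrist"; returns the picture (480x640x3 uint8, red, green, blue); there is no depth.
- camera_params(name): a dict with "mtx" (3x3 intrinsics, pixels), "rvec" (rotation vector, rad) and "tvec" (3), from world to camera coordinates, as OpenCV has them. Camera axes: x right, y down, z forward; pixel columns grow to the right and rows downward; lengths in m; the calibration is good to about 2 mm. A picture is of the moment at which its call begins: read the wrist's pose just before it. camera_params takes no time and is no camera call; for the wrist camera it gives the pose at the moment of the call.
- robot.close_job(): hands the job in, once; it reports no verdict.
The state is a dict: "t": time; "q": joint angles; "dq": joint speeds; "joint_torque": joint torques, N m; "tool_pos": TCP position; "orientation": TCP orientation; "force": force on the tool from outside, world axes, zero at the start; "wrist_torque": the same for the moment, N m; "opening": finger opening in m.
Only numpy, scipy, OpenCV 4.12 (cv2) and the standard library are available. Lean on these libraries where they do the work, as an engineer would, in place of code of your own. Each camera call takes 0.05 s, during which the arm holds its last target. There are 200 camera calls.

## Working session

There is one attempt and no reset: what is moved stays moved. The work goes in short steps, Python scripts to look and compute and a tool call to move; the robot and the scene stay as the last step left them, time stands still between calls to the robot, and variables do not carry over. Pictures are saved under pics/ and viewed, about 8 in all and at most 12, crops included, and the job is handed in when it is done.

Besides the shell and the picture viewer there is one more tool, called after ">>>" as name(argument=value, ...) on one line, values as JSON. step_arm: Moves the arm, as the interface text tells. Its arguments: {"type":"object","properties":{"commands":{"type":"array"},"force":{"type":"number"}},"required":["commands"]}

```bash
mkdir -p pics; cat > h.py <<'E'
import numpy as np, cv2
from plant import telemetry, read_camera, camera_params, robot
from scipy.spatial.transform import Rotation as R
def par(n):
    p=camera_params(n); return np.array(p['mtx'],float),cv2.Rodrigues(np.array(p['rvec'],float))[0],np.array(p['tvec'],float).ravel()
def ray(P,uv,z):
    K,Rm,t=P; uv=np.atleast_2d(uv).astype(float)
    d=(np.linalg.inv(K)@np.c_[uv,np.ones(len(uv))].T).T@Rm; c=-Rm.T@t
    return c+d*((z-c[2])/d[:,2])[:,None]
def proj(P,X):
    K,Rm,t=P; x=(K@(Rm@np.atleast_2d(X).T+t[:,None])).T; return x[:,:2]/x[:,2:]
def snap(n,f):
    im=cv2.cvtColor(read_camera(n),cv2.COLOR_RGB2BGR); cv2.imwrite('pics/'+f,im); return im
def st():
    s=telemetry.read_state(); return s
E
python3 - <<'E'
from h import *
for n in('top','scene'):
    snap(n,n+'0.png'); P=par(n); print(n,P[0].tolist(),-P[1].T@P[2],P[1].round(3).tolist())
s=st();print(s['t'],s['tool_pos'],s['orientation'],R.from_rotvec(s['orientation']).as_matrix().round(3).tolist(),s['opening'])
E
```

```text
top [[442.608174833018, 0.0, 318.4740980323784], [0.0, 442.608174833018, 238.48524251309942], [0.0, 0.0, 1.0]] [0.46542956 0.01262938 1.14917928] [[0.027, -1.0, 0.009], [-0.998, -0.027, -0.052], [0.053, -0.008, -0.999]]
scene [[502.360042577665, 0.0, 321.9879467249451], [0.0, 502.360042577665, 238.88531570212757], [0.0, 0.0, 1.0]] [1.22057138 0.6764304  0.78225522] [[-0.702, 0.712, -0.013], [0.438, 0.418, -0.796], [-0.561, -0.565, -0.605]]
0.1 [0.19356038 0.56753762 0.30179908] [ 0.2567424   1.55575123 -0.25925989] [[-0.001, 0.323, 0.946], [-0.002, 0.946, -0.323], [-1.0, -0.002, -0.0]] 0.09285056618382329
```

View pics/top0.png

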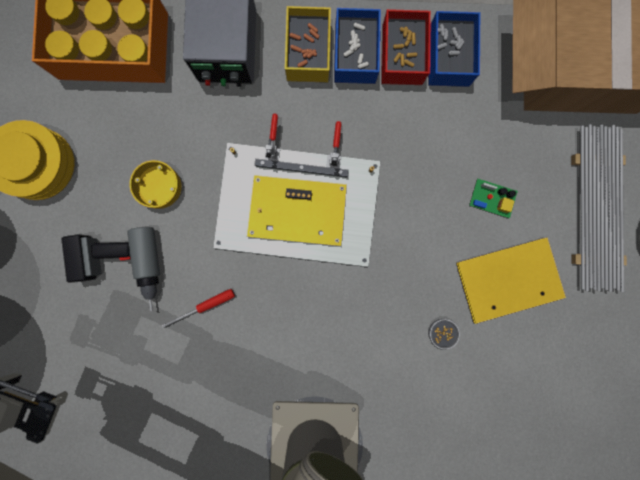

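View pics/scene0.png

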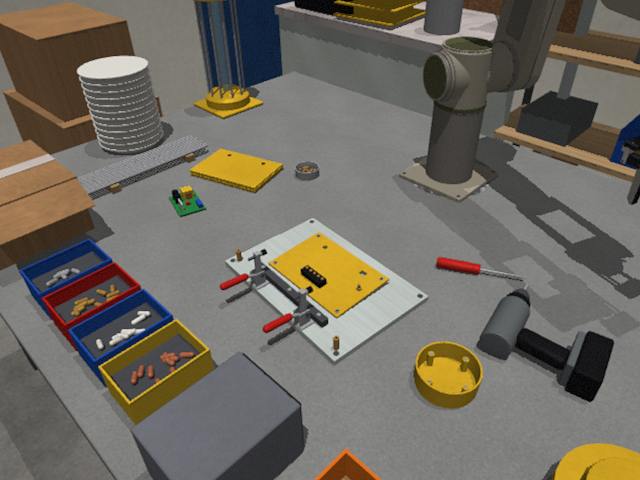

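The top view shows the white fixture with corners near (226,143), (381,161), (369,266) and (214,249). The yellow plate spans about (254,176) to (343,246), left of the rail's middle in the picture. I'll measure both.

```bash
cat >> h.py <<'E'
def quad(m):
    c=max(cv2.findContours(m,cv2.RETR_EXTERNAL,cv2.CHAIN_APPROX_NONE)[0],key=cv2.contourArea)
    h=cv2.convexHull(c); return cv2.approxPolyN(h,4,None,0.1 if False else -1,True).reshape(-1,2).astype(float), c
def lines(c,q):
    """refine quad by line fits to contour points of each side"""
    c=c.reshape(-1,2).astype(float); L=[]
    for i in range(4):
        a,b=q[i],q[(i+1)%4]; d=(b-a)/np.linalg.norm(b-a); n=np.array([-d[1],d[0]])
        s=(c-a)@d; k=(abs((c-a)@n)<3)&(s>.08*np.linalg.norm(b-a))&(s<.92*np.linalg.norm(b-a))
        vx,vy,x,y=cv2.fitLine(c[k].astype(np.float32),cv2.DIST_HUBER,0,.01,.01).ravel(); L.append((x,y,vx,vy))
    out=[]
    for i in range(4):
        x,y,vx,vy=L[i-1]; X,Y,VX,VY=L[i]; s=np.linalg.solve([[vx,-VX],[vy,-VY]],[X-x,Y-y])[0]; out.append([x+s*vx,y+s*vy])
    return np.array(out)
E
python3 - <<'E'
from h import *
im=cv2.imread('pics/top0.png'); P=par('top'); hsv=cv2.cvtColor(im,cv2.COLOR_BGR2HSV)
roi=np.zeros(im.shape[:2],np.uint8); roi[135:275,205:390]=255
y=cv2.inRange(hsv,(20,120,90),(35,255,255))&roi
w=(cv2.inRange(hsv,(0,0,185),(180,60,255))|y)&roi
for n,m,z in(('fix',w,.015),('plate',y,.026)):
    q,c=quad(cv2.morphologyEx(m,cv2.MORPH_OPEN,np.ones((3,3))))
    q=lines(c,q); X=ray(P,q,z); print(n,q.round(1).tolist(),(X*1000).round(1).tolist())
    print(' ctr',X.mean(0)*1000,[round(float(np.linalg.norm(X[i]-X[i-1])*1000),1) for i in range(4)],[round(float(np.arctan2(*(X[i]-X[i-1])[1::-1])),3) for i in range(4)])
E
```

```text
fix [[377.8999938964844, 162.1999969482422], [366.29998779296875, 264.1000061035156], [214.5, 246.10000610351562], [228.10000610351562, 143.89999389648438]] [[727.5, -145.0, 15.0], [462.9, -120.5, 15.0], [498.5, 269.1, 15.0], [764.3, 244.2, 15.0]]
 ctr [613.31209496  61.94594241  15.        ] [391.0, 265.8, 391.3, 266.9] [-1.665, 3.049, 1.48, -0.094]
plate [[345.29998779296875, 184.8000030517578], [340.29998779296875, 244.89999389648438], [247.5, 235.89999389648438], [254.6999969482422, 176.0]] [[664.0, -61.0, 26.0], [510.0, -52.1, 26.0], [526.4, 184.1, 26.0], [680.3, 171.1, 26.0]]
 ctr [595.18372689  60.54714674  26.        ] [232.7, 154.3, 236.8, 154.4] [-1.641, 3.084, 1.501, -0.084]
```

```bash
python3 - <<'E'
from h import *
s=st();P=par('wrist');T=R.from_rotvec(s['orientation']).as_matrix()
c=-P[1].T@P[2];print('cam in tool',T.T@(c-np.array(s['tool_pos'])),'axes in tool (cols: x right,y down,z fwd)',(T.T@P[1].T).round(3).tolist(),P[0][0,0])
E
```

```text
cam in tool [-0.08200445 -0.0007728  -0.08323491] axes in tool (cols: x right,y down,z fwd) [[-0.0, -0.295, 0.955], [1.0, -0.001, -0.0], [0.001, 0.955, 0.295]] 391.72780900241787
```

>>> step_arm(commands=[{"xyz":[0,-39,46],"turn":[-0.03,0,0],"grip":93},{"xyz":[0,-78,92],"turn":[-0.06,0,0],"grip":93},{"xyz":[0,-117,137],"turn":[-0.09,0,0],"grip":93},{"xyz":[0,-156,183],"turn":[-0.12,0,0],"grip":93},{"xyz":[0,-195,228],"turn":[-0.15,0,0],"grip":93},{"xyz":[0,-234,274],"turn":[-0.18,0,0],"grip":93},{"xyz":[0,-273,320],"turn":[-0.21,0,0],"grip":93},{"xyz":[0,-312,366],"turn":[-0.236,0,0],"grip":93},{"xyz":[0,-351,411],"turn":[-0.236,0,0],"grip":93},{"xyz":[0,-391,457],"turn":[-0.236,0,0],"grip":93},{"xyz":[0,-391,457],"turn":[-0.236,0,0],"grip":93}])

```text
t: 1.48
tool_pos: [0.501, 0.0466, 0.3021]
orientation: [0.076, 1.57, -0.078]
force: [-0.7, 0.5, -0.9]
opening: 0.0931
```

```bash
python3 - <<'E'
from h import *
snap('wrist','w1.png')
E
```

```text
(no output)
```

View pics/w1.png

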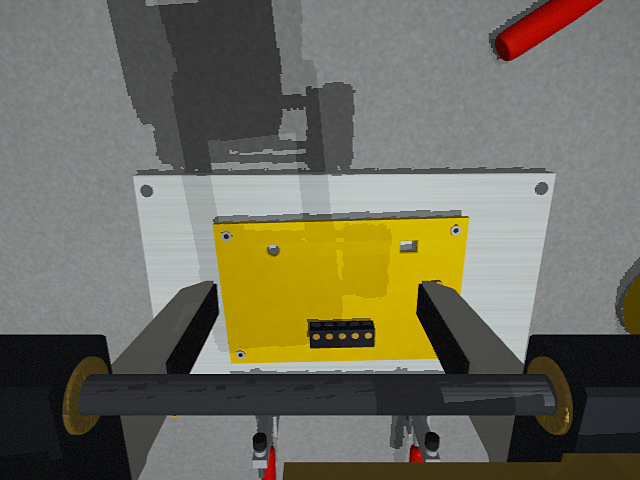

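The wrist view shows the fixture's near edge from (133,174) to (554,171) and the plate's near edge from (215,220) to (467,217). The round hole is at (273,250), the slot at (408,246), and the arm's shadow falls across the plate.

```bash
cat >> h.py <<'E'
def fitpts(pts):
    vx,vy,x,y=cv2.fitLine(np.float32(pts),cv2.DIST_HUBER,0,.01,.01).ravel(); return np.array([x,y]),np.array([vx,vy])
def edge(mask,axis,rng,first=True):
    """edge pixels: axis 'col' -> scan each column in rng, first set row; 'row' -> scan each row, first/last set col"""
    o=[]
    for k in rng:
        v=np.flatnonzero(mask[:,k] if axis=='col' else mask[k])
        if len(v): e=(v[0]-.5) if first else (v[-1]+.5); o.append((k,e) if axis=='col' else (e,k))
    return np.array(o)
E
python3 - <<'E'
from h import *
im=cv2.imread('pics/w1.png'); P=par('wrist'); h=cv2.cvtColor(im,cv2.COLOR_BGR2HSV)
y=cv2.inRange(h,(20,120,60),(35,255,255)); y[:205]=0;y[365:]=0;y[:,:200]=0;y[:,480:]=0
g=cv2.cvtColor(im,cv2.COLOR_BGR2GRAY); 
def L(p,z):
    X=ray(P,p,z)[:,:2]*1000; c,d=fitpts(X); r=(X-c)@np.array([-d[1],d[0]]); return c,d,np.std(r)
def inter(a,b): 
    s=np.linalg.solve(np.c_[a[1],-b[1]],b[0]-a[0]); return a[0]+s[0]*a[1]
# fixture near edge: bright base vs grey bench
w=cv2.inRange(h,(0,0,165),(180,60,255)); w[:160]=0
fn=L(edge(w,'col',range(320,530)),.015)
fl=L(edge(w,'row',range(190,300),False),.015); frt=L(edge(w,'row',range(185,330)),.015)
yaw=lambda l:np.arctan(-l[1][0]/l[1][1]) if abs(l[1][1])>.5 else np.arctan(l[1][1]/l[1][0])
A,B=inter(fn,frt),inter(fn,fl); print('fix corners R,L',A,B,np.linalg.norm(A-B),'yaw near,l,r',yaw(fn),yaw(fl),yaw(frt),[l[2] for l in(fn,fl,frt)])
# plate: near top edge & sides (sides above finger)
pn=L(edge(y,'col',range(235,455)),.0325); pl=L(edge(y,'row',range(228,275),False),.031); pr=L(edge(y,'row',range(228,355)),.026)
A2,B2=inter(pn,pr),inter(pn,pl); print('plate corners',A2,B2,np.linalg.norm(A2-B2),yaw(pn),yaw(pl),yaw(pr),[l[2] for l in(pn,pl,pr)])
for n,(u,v) in(('hr',(273,250)),('hl',(408,246))):
    m=255-y[v-14:v+15,u-14:u+15]; k,lab,s,c=cv2.connectedComponentsWithStats(m); i=1+np.argmax(s[1:,4]); uv=c[i]+[u-14,v-14]
    print(n,uv,s[i],ray(P,uv,.030)*1000)
cv2.imwrite('pics/w1c.png',cv2.resize(im[160:380,130:560],None,fx=1.8,fy=1.8))
E
```

```text
fix corners R,L [ 454.59546 -122.47365] [492.0055  274.18552] 398.4194 yaw near,l,r -0.09403463 -0.09192425 -0.09012922 [np.float64(0.43299071558908886), np.float64(0.2874744551456578), np.float64(17.64083616430344)]
plate corners [503.41324  -52.904076] [520.17883 187.92322] 241.41019 -0.069504455 -0.09749326 -0.04707542 [np.float64(0.30674555964483274), np.float64(0.26574487412478975), np.float64(0.29321200032541844)]
hr [272.81521739 248.60869565] [ 8  8 12 10 92] [[535.51422795   1.88023245  30.        ]]
hl [407.41772152 245.44303797] [  6   9  16  10 158] [[544.80538197 130.11171013  30.        ]]
```

>>> step_arm(commands=[{"xyz":[30,12,-16],"turn":[0,0,0],"grip":93},{"xyz":[85,24,-16],"turn":[0,0,0],"grip":93},{"xyz":[140,24,-16],"turn":[0,0,0],"grip":93},{"xyz":[180,24,-16],"turn":[0,0,0],"grip":93},{"xyz":[192,24,-16],"turn":[0,0,0],"grip":93},{"xyz":[196,24,-16],"turn":[0,0,0],"grip":93},{"xyz":[196,24,-16],"turn":[0,0,0],"grip":93}])

```text
t: 2.4
tool_pos: [0.4873, 0.076, 0.1084]
orientation: [0.073, 1.567, -0.072]
force: [0.6, -0.4, -0.1]
opening: 0.0928
```

```bash
cat >> h.py <<'E'
YAW=-.094; O=np.array([612.6,62.0])
def tofix(xy): 
    c,s=np.cos(YAW),np.sin(YAW); return (np.atleast_2d(xy)-O)@np.array([[c,-s],[s,c]])
def pose():
    s=st();p=np.array(s['tool_pos'])*1000;T=R.from_rotvec(s['orientation']).as_matrix()
    print('t',s['t'],'fix xy',tofix(p[:2]).round(1),'tip z',(p+84*T[:,0])[2].round(1),'yaw rel',round(float(np.arctan2(T[1,2],T[0,2])-YAW),4),'down',T[:,0].round(3),'F',np.round(s['force'],1))
E
python3 - <<'E'
from h import *
pose()
E
```

```text
t 2.4 fix xy [[-126.     2.2]] tip z 24.4 yaw rel 0.0016 down [ 0.002  0.    -1.   ] F [ 0.6 -0.4 -0.1]
```

>>> step_arm(commands=[{"xyz":[4,-4,0],"turn":[0,0,0],"grip":93},{"xyz":[6,-4,0],"turn":[0,0,0],"grip":93},{"xyz":[6,-4,10],"turn":[0,0,0],"grip":93},{"xyz":[6,-4,17],"turn":[0,0,0],"grip":93},{"xyz":[6,-4,21],"turn":[0,0,0],"grip":93},{"xyz":[6,-4,25],"turn":[0,0,0],"grip":93},{"xyz":[6,-4,28],"turn":[0,0,0],"grip":93},{"xyz":[6,-4,31],"turn":[0,0,0],"grip":93},{"xyz":[6,-4,31],"turn":[0,0,0],"grip":93}])

```text
t: 3.52
tool_pos: [0.517, 0.0687, 0.1007]
orientation: [0.073, 1.569, -0.073]
force: [-1.1, -1.3, 0.3]
opening: 0.0931
```

```bash
python3 - <<'E'
from h import *
pose(); snap('wrist','w2.png')
E
```

```text
t 3.525 fix xy [[-95.8  -2.3]] tip z 16.7 yaw rel 0.0011 down [ 0. -0. -1.] F [-1.1 -1.3  0.3]
```

View pics/w2.png

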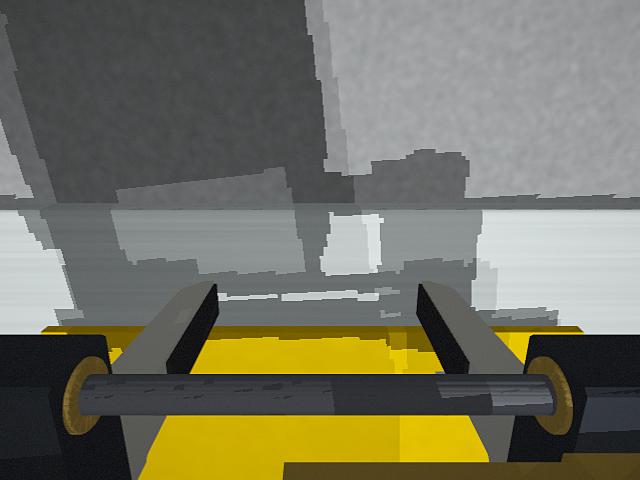

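The fingertips sit at the near edge, which is level in the picture at row 327 from column 45 to 583. I'll keep pushing gently.

>>> step_arm(commands=[{"xyz":[-1,0,2],"turn":[0,0,0],"grip":93},{"xyz":[-1,0,4],"turn":[0,0,0],"grip":93},{"xyz":[-1,0,6],"turn":[0,0,0],"grip":93},{"xyz":[-1,0,6],"turn":[0,0,0],"grip":93}])

```text
t: 4.08
tool_pos: [0.5231, 0.0682, 0.1019]
orientation: [0.073, 1.569, -0.073]
force: [0.2, 0.4, -0.7]
opening: 0.0926
```

```bash
python3 - <<'E'
from h import *
pose(); im=snap('wrist','w3.png'); P=par('wrist'); h=cv2.cvtColor(im,cv2.COLOR_BGR2HSV)
y=cv2.inRange(h,(20,120,40),(35,255,255))
for z in(.020,.025,.030):
    for r in(range(60,110),range(535,570),range(230,410)):
        X=tofix(ray(P,edge(y[:440],'col',r),z)[:,:2]*1000); print(z,X.mean(0).round(1))
v=np.flatnonzero(y[334-0]) ; 
for r in range(318,336,3):
    v=np.flatnonzero(y[r]); print(r,v[[0,-1]] if len(v) else None)
E
```

```text
t 4.075 fix xy [[-89.7  -2.2]] tip z 17.9 yaw rel 0.0011 down [ 0. -0. -1.] F [ 0.2  0.4 -0.7]
0.02 [ -78.6 -112.4]
0.02 [-78.7 107.8]
0.02 [-78.6  -1.8]
0.025 [ -81.5 -109.1]
0.025 [-81.6 104.4]
0.025 [-81.5  -1.8]
0.03 [ -84.3 -105.7]
0.03 [-84.5 101. ]
0.03 [-84.4  -1.8]
318 None
321 None
324 [ 50 574]
327 [ 47 577]
330 [ 43 580]
333 [ 44 579]
```

>>> step_arm(commands=[{"xyz":[0,0,1.5],"turn":[0,0,0],"grip":93},{"xyz":[0,0,2.5],"turn":[0,0,0],"grip":93},{"xyz":[0,0,2.5],"turn":[0,0,0],"grip":93}])

```text
t: 4.5
tool_pos: [0.5255, 0.068, 0.1019]
orientation: [0.073, 1.569, -0.073]
force: [-0.9, 0.0, -0.6]
opening: 0.0932
```

```bash
cat > e.py <<'E'
from h import *
import sys
pose(); im=snap('wrist',sys.argv[1]); P=par('wrist'); h=cv2.cvtColor(im,cv2.COLOR_BGR2HSV)
y=cv2.inRange(h,(20,120,40),(35,255,255))
for z in(.020,.025,.030):
    print(z,[tofix(ray(P,edge(y[:440],'col',r),z)[:,:2]*1000).mean(0).round(1) for r in(range(60,110),range(535,570),range(230,410))])
for r in range(321,336,3):
    v=np.flatnonzero(y[r]); print(r,v[[0,-1]] if len(v) else None)
E
python3 e.py w4.png
```

```text
t 4.5 fix xy [[-87.3  -2.2]] tip z 17.9 yaw rel 0.0012 down [ 0.  0. -1.] F [-0.9  0.  -0.6]
0.02 [array([ -81.7, -111.4]), array([-81.4, 106.9]), array([-81.5,  -1.8])]
0.025 [array([ -84.4, -108.1]), array([-84.1, 103.5]), array([-84.2,  -1.8])]
0.03 [array([ -87.1, -104.8]), array([-86.8, 100.2]), array([-87. ,  -1.8])]
321 [ 61 570]
324 [ 61 569]
327 [ 62 569]
330 [ 63 568]
333 [ 63 567]
```

The near edge seems to have dropped to about base height. I'll back away and check from above.

>>> step_arm(commands=[{"xyz":[0,0,-10],"turn":[0,0,0],"grip":93},{"xyz":[-20,0,-20],"turn":[0,0,0],"grip":93},{"xyz":[-70,0,-40],"turn":[0,0,0],"grip":93},{"xyz":[-120,0,-55],"turn":[0,0,0],"grip":93},{"xyz":[-120,0,-55],"turn":[0,0,0],"grip":93},{"xyz":[-120,0,-55],"turn":[0,0,0],"grip":93}])

```text
t: 5.3
tool_pos: [0.4702, 0.0731, 0.2217]
orientation: [0.073, 1.569, -0.073]
force: [-0.0, -0.6, -0.4]
opening: 0.0927
```

```bash
python3 - <<'E'
from h import *
pose(); snap('wrist','w5.png')
E
```

```text
t 5.3 fix xy [[-142.8   -2.3]] tip z 137.7 yaw rel 0.0013 down [ 0.001 -0.    -1.   ] F [-0.  -0.6 -0.4]
```

View pics/w5.png

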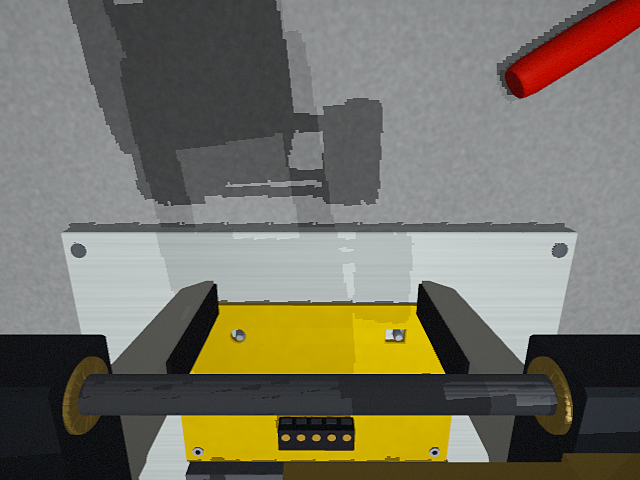

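The pins now show inside the round hole at (238,336) and the slot at (396,336). I'll zoom in on both and take numbers.

```bash
python3 - <<'E'
from h import *
im=cv2.imread('pics/w5.png');P=par('wrist')
cv2.imwrite('pics/w5c.png',np.hstack([cv2.resize(im[316:356,u-20:u+20],(390,390),interpolation=cv2.INTER_NEAREST) for u in(238,396)]))
h=cv2.cvtColor(im,cv2.COLOR_BGR2HSV); y=cv2.inRange(h,(20,120,40),(35,255,255))
for n,(u,v) in(('hr',(238,336)),('hl',(396,336))):
    m=255-y[v-14:v+15,u-14:u+15]; k,lab,s,c=cv2.connectedComponentsWithStats(m); i=1+np.argmax(s[1:,4]); uv=c[i]+[u-14,v-14]
    print(n,uv,s[i],tofix(ray(P,uv,.020)[:,:2]*1000))
e=edge(y[:370],'col',range(240,400)); print('near edge',e[[0,-1]],tofix(ray(P,e,.020)[:,:2]*1000)[[0,80,-1]])
w=cv2.inRange(h,(0,0,165),(180,60,255)); w[:225]=0
X=tofix(ray(P,edge(w,'col',range(450,560)),.015)[:,:2]*1000); print('fix near',X[[0,-1]])
print('fix corners',tofix(ray(P,[[62,232],[577,232]],.015)[:,:2]*1000))
E
```

```text
hr [237.95121951 334.3495935 ] [  7   7  14  12 123] [[-53.74612991 -67.89909812]]
hl [394.16504854 334.2961165 ] [  3   7  20  12 206] [[-53.88917975  60.16490483]]
near edge [[240.  302.5]
 [399.  302.5]] [[-82.6082923  -64.57010974]
 [-82.65536756  -0.71877146]
 [-82.7018562   62.33689053]]
fix near [[-140.38587299   98.87283455]
 [-140.44904622  182.49191014]]
fix corners [[-139.76049011 -198.82242577]
 [-140.05901251  196.37939729]]
```

View pics/w5c.png

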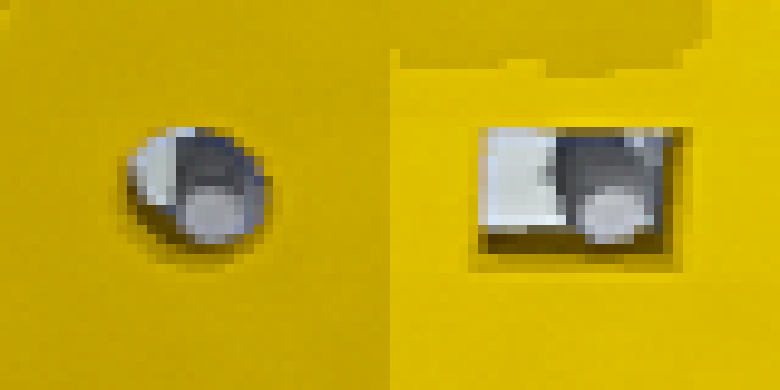

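```bash
python3 -c "
from h import *
pose(); print(robot.close_job())"
```

```text
t 5.35 fix xy [[-143.2   -2.4]] tip z 136.8 yaw rel 0.0013 down [-0.001 -0.    -1.   ] F [0.2 0.6 0.4]
the job is handed in; nothing more can be done
None
```

I pushed the plate about 20 mm towards the rail with both open fingertips on its near edge. That squared it up, and it dropped over both pins. No sideways push was needed. I then backed the hand off, raised it clear and handed the job in at about 5.4 s; no verdict came back.

**Pins:** a close-up from the wrist camera showed each pin standing inside its hole. In both holes the pin sits towards the +x, +y side of the hole.

**Flatness:** the plate's near edge measured at base height, square to the fixture within about 0.002 rad. I checked this by picture scale only, good to roughly 1 mm, and took no direct tilt measurement.

**Hole positions:** from the calibration, both holes lie about 1.8 mm short in x. In y, the round hole is 2.9 mm off and the slot 4.8 mm off. That puts the round hole about 3.4 mm from its pin, just inside the 3.5 mm limit, and the slot about 5.2 mm off, inside 6 mm. The 2 mm of play round the pins allows less than that. The fixture's own corners were offset by about 1.2 mm in y in the same picture, so I trusted the sight of the pins in the holes and made no further nudge.

**Other objects:** I saw no contact with anything else, and the force readings after each move stayed below about 2 N. I did not re-measure the other objects afterwards.

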